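Line up the spice jars by height

ROBOT

A 6-joint arm with a two-finger parallel gripper is mounted at the origin on the work surface. World frame = base frame: x ahead of the robot, y to its left, z up, the work surface at z = 0. Lengths are in mm, angles in rad, forces in N, time in s.
With the tool pointing down it reaches from about 325 to 850 mm from the base axis. Payload 4.4 kg.
Tool frame: the origin (TCP) lies between the finger pads; the fingertips stand 14 mm ahead of it and the grasp point (between the pads) lies 5 mm behind it; z points along the fingers, y is the line along which they close (so a half turn about z gives the same grasp; the last joint's range is limited). The gripper opens to 94 mm and grips with 3 to 60 N. Pads are 16 mm wide; open, the fingers measure 119 mm over their backs; the gripper's body (75 mm by 177 mm) begins 78 mm behind the grasp point.
Start: joints at [-1.27, 0.207, 1.542, -0, 1.393, -0.15], TCP at [251.025, -517.314, 219.447] pointing down, gripper open.
Joint ranges: [-2.73, 2.73], [-0.86, 2.22], [0.23, 2.46], [-1.11, 4.25], [0.08, 2.63], [-2.82, 2.82]. Speed limits (rad/s): [2.79, 2.79, 3.14, 3.14, 3.14, 3.14].

INTERFACE

Orientations are given as [roll, pitch, yaw] about the fixed x, y, z axes, in that order (R = Rz(yaw) Ry(pitch) Rx(roll)).
In Python, from cell import arm gives the robot as it stands.
- The arm moves only by the tool move_arm, never from a script. Its argument "plan" is a list that holds one entry, the list of rows, each a list of 5 numbers: the shift along the world's x, y, z in m, then the turn about the world's z in rad, then the opening, from 0 (shut) to 1 (fully open). A call has 1 to 10 rows; each row is the pose to reach, as a shift and turn from the pose commanded when the call began; what a row does not reach only later rows make up. A row lasts 1/10 s, in which the tool goes at most 50 mm and 8.59 degrees, less where a joint would pass 70% of its speed; a pose out of reach is approached as far as the arm can. A call with a gripper value outside its range is refused whole. The fingers move at their own pace and stop on an object; "newtons" is the grip in N (left out, the last holds). Time passes only in rows, so rows that repeat a pose let the fingers close. It gives the time, the measured TCP pose, the force, the opening and the grip force at its end, in the units of the state.
- arm.state(): the state, without advancing time (a new reading comes with each control period).
- arm.read_camera(name): name is "scene" or "top" or "wrist"; returns (picture, depth): 480x640x3 uint8, red, green, blue; 480x640 float32, mm along the optical axis (not along the pixel's ray), 0 where there is no reading.
- arm.camera_info(name): a dict with "fov_y" (degrees; the focal length in pixels is half the picture's height over the tangent of half this angle, whatever the lens; pixels are square), "cx", "cy" (the principal point, pixels), "extrinsics" (4x4, takes a point from camera to world coordinates). Camera axes: x right, y down, z forward; pixel columns grow to the right and rows downward; lengths in mm; the calibration is good to about 2 mm. A picture is of the moment at which its call begins: read the wrist's pose just before it. camera_info takes no time and is no camera call; for the wrist camera it gives the pose at the moment of the call.
- arm.hand_in(): hands the job in; it is judged then, once.
Trained networks look in the newest picture that a camera, given by its name, has taken for a name from the list of things; names that differ only in an ending like _2 or _b are one class to them, and where a whole thing is asked for, a point or a joint stands for the part that bears it (a point fixed in the world has none). Each returns a list of dicts, best first, with "confidence" (0 to 1); they miss things now and then, are a little off and sometimes report something else, mostly with a low value. They report only what shows in the picture. A call takes as long as a camera call. They do not tell look-alikes from the thing itself.
- arm.trace(camera, thing): "mask" (480x640 bool, what is visible of it) and "centre" ([column, row] in pixels, amid what is visible of it).
The state is a dict: "time_s": time; "qpos": joint angles; "qd": joint speeds; "tau": joint torques, N m; "ee_pos": TCP position; "ee_rot": TCP orientation; "ft_force": force on the tool from outside, world axes, zero at the start; "wrist_torque": the same for the moment, N m; "grip_width": opening from 0.0 (shut) to 1.0 (fully open); "gripper_force": force on a finger pad.
Only numpy, scipy, OpenCV 4.12 (cv2) and the standard library are available. Lean on these libraries where they do the work, as an engineer would, in place of code of your own. Each camera call takes 0.05 s, during which the arm holds its last target. There are 200 camera calls.

TASK

Tidy the four glass spice jars into a row on the wooden slab, one standing upright in the middle of each cork coaster, in order of height: the tallest on the coaster next to the brass mortar, then each shorter than the last, down to the shortest beside the milk jug. They are glass, so set them down rather than dropping them and do not knock any over, and leave the mortar and the jug where they stand.

Things in the scene. Friction and masses are not known exactly. Their poses are not given: they have to be found in the camera images.
- jar_tall_center (a point): the tallest of four loose upright glass spice jars: plain round amber glass jar with a white screw lid, 46 mm in diameter over its whole height (lid included), 87 mm high with the lid; the point is its centre, half-way up (43.5 mm above its foot); z up its axis. The four jars differ only in height (87, 72, 57 and 42 mm) and weigh 0.1 to 0.3 kg; there is free room all round and above each at the start
- jar_medium_center (a point): the second tallest of four loose upright glass spice jars: plain round amber glass jar with a white screw lid, 46 mm in diameter over its whole height (lid included), 72 mm high with the lid; the point is its centre, half-way up (36 mm above its foot); z up its axis. The four jars differ only in height (87, 72, 57 and 42 mm) and weigh 0.1 to 0.3 kg; there is free room all round and above each at the start
- jar_short_center (a point): the third tallest of four loose upright glass spice jars: plain round amber glass jar with a white screw lid, 46 mm in diameter over its whole height (lid included), 57 mm high with the lid; the point is its centre, half-way up (28.5 mm above its foot); z up its axis. The four jars differ only in height (87, 72, 57 and 42 mm) and weigh 0.1 to 0.3 kg; there is free room all round and above each at the start
- jar_tiny_center (a point): the shortest of four loose upright glass spice jars: plain round amber glass jar with a white screw lid, 46 mm in diameter over its whole height (lid included), 42 mm high with the lid; the point is its centre, half-way up (21 mm above its foot); z up its axis. The four jars differ only in height (87, 72, 57 and 42 mm) and weigh 0.1 to 0.3 kg; there is free room all round and above each at the start
- coaster_a_top (a point): one of four alike round cork coasters, 70 mm in diameter and 4 mm thick, fixed in a row about 88 mm apart along the middle of a dark wooden slab (110 mm deep, 350 mm long, 30 mm thick, fixed to the worktop); the point is the centre of its top, 34 mm above the worktop. The letters say nothing of the order in the row; any coaster may be at any place in it
- coaster_b_top (a point): one of four alike round cork coasters, 70 mm in diameter and 4 mm thick, fixed in a row about 88 mm apart along the middle of a dark wooden slab (110 mm deep, 350 mm long, 30 mm thick, fixed to the worktop); the point is the centre of its top, 34 mm above the worktop. The letters say nothing of the order in the row; any coaster may be at any place in it
- coaster_c_top (a point): one of four alike round cork coasters, 70 mm in diameter and 4 mm thick, fixed in a row about 88 mm apart along the middle of a dark wooden slab (110 mm deep, 350 mm long, 30 mm thick, fixed to the worktop); the point is the centre of its top, 34 mm above the worktop. The letters say nothing of the order in the row; any coaster may be at any place in it
- coaster_d_top (a point): one of four alike round cork coasters, 70 mm in diameter and 4 mm thick, fixed in a row about 88 mm apart along the middle of a dark wooden slab (110 mm deep, 350 mm long, 30 mm thick, fixed to the worktop); the point is the centre of its top, 34 mm above the worktop. The letters say nothing of the order in the row; any coaster may be at any place in it
- mortar: brass mortar with its pestle in it, 90 mm across the rim, 85 mm high (pestle knob to 131 mm), 1.6 kg, standing on the worktop in line with the row of coasters, just beyond one end of the slab or the other, about 108 mm from the centre of the nearest coaster; the origin is the centre of its underside
- jug: white china milk jug, 88 mm across and 115 mm high, handle to one side, standing on the worktop just beyond the other end of the slab; the origin is the centre of its underside
Mind the look-alikes: they are no part of the job. What is shaped like the part that bears jar_medium_center but green is not meant.

How it is judged:
By the outcome, as a careful person would: the job done as asked, in the order asked, and still so for the second after the job is handed in, with the robot touching nothing.
It also fails if it takes over 128 s, if anything falls off the work surface, if the arm or the gripper's body presses on something with over 40 N, if the wrist force passes 120 N, or if a joint passes its speed limit or range.

## Working session

There is one attempt and no reset: what is moved stays moved. The work goes in short steps, Python scripts to look and compute and a tool call to move; the robot and the scene stay as the last step left them, time stands still between calls to the robot, and variables do not carry over. Pictures are saved under pics/ and viewed, at most 14 in all, crops included, and the job is handed in when it is done.

Besides the shell and the picture viewer there is one more tool, called after "Call:" in YAML: its name, and indented under it one key for each argument. move_arm: Moves the arm, as the interface text tells. Its arguments: {"type":"object","properties":{"plan":{"type":"array","items":{"type":"array","items":{"type":"array","items":{"type":"number"}}}},"newtons":{"type":"number"}},"required":["plan"]}

```bash
mkdir -p pics; cat > h.py <<'E'
from cell import arm
import numpy as np, cv2
def pts(cam,depth,info=None):
    i=info or arm.camera_info(cam); f=240/np.tan(np.radians(i["fov_y"])/2)
    v,u=np.mgrid[0:480,0:640]
    P=np.stack([(u-i["cx"])/f*depth,(v-i["cy"])/f*depth,depth,np.ones_like(depth)],-1)
    return (P@np.array(i["extrinsics"]).T)[...,:3]
def save(n,p): cv2.imwrite(f"pics/{n}.png",cv2.cvtColor(p,cv2.COLOR_RGB2BGR))
E
python3 - <<'E'
from h import *
for c in ("top","scene"):
    p,d=arm.read_camera(c); save(c+"0",p); np.savez(c+"0.npz",p=p,d=d); P=pts(c,d)
    print(c,np.array(arm.camera_info(c)["extrinsics"]).round(2).tolist())
    for t in ("jar_tall_center","jar_medium_center","jar_short_center","jar_tiny_center","coaster_a_top","mortar","jug"):
        for r in arm.trace(c,t):
            m=r["mask"]&(d>0); q=P[m]
            if len(q)==0: continue
            z=np.percentile(q[:,2],95); s=q[q[:,2]>z-6]
            print(t,round(r["confidence"],2),np.round(r["centre"]),m.sum(),"topz",z.round(),"top ctr",((s.min(0)+s.max(0))/2).round(),np.median(s,0).round(), np.median(p[m],0))
E
```

```text
top [[0.13, -0.96, 0.24, 264.42], [-0.99, -0.13, 0.03, -23.19], [0.01, -0.24, -0.97, 1186.63], [0.0, 0.0, 0.0, 1.0]]
jar_tall_center 0.91 [457. 364.] 733 topz 89.0 top ctr [ 343. -296.   88.] [ 342. -296.   87.] [247. 244. 236.]
jar_medium_center 0.93 [415. 299.] 642 topz 75.0 top ctr [ 458. -196.   73.] [ 458. -196.   72.] [ 27. 187.  62.]
jar_medium_center 0.6 [237. 193.] 925 topz 38.0 top ctr [623. 165.  36.] [623. 165.  34.] [225. 156.  86.]
jar_medium_center 0.58 [356. 304.] 570 topz 75.0 top ctr [432. -98.  73.] [431. -98.  72.] [248. 244. 237.]
jar_medium_center 0.58 [426. 249.] 606 topz 75.0 top ctr [ 549. -222.   73.] [ 548. -222.   72.] [ 25. 185.  60.]
jar_short_center 0.82 [168. 300.] 653 topz 60.0 top ctr [393. 267.  59.] [392. 267.  57.] [248. 245. 238.]
jar_tiny_center 0.71 [240. 273.] 504 topz 45.0 top ctr [458. 130.  44.] [458. 130.  42.] [248. 245. 237.]
coaster_a_top 0.78 [283. 187.] 827 topz 38.0 top ctr [638.  81.  36.] [640.  81.  34.] [228. 159.  88.]
coaster_a_top 0.19 [328. 191.] 888 topz 38.0 top ctr [654.  -8.  37.] [653.  -8.  34.] [227. 158.  87.]
mortar 
[... 465 characters left out ...]
73.0 top ctr [ 457. -195.   71.] [ 458. -193.   71.] [ 28. 114.  43.]
jar_medium_center 0.59 [324. 200.] 885 topz 73.0 top ctr [432. -96.  71.] [433. -95.  72.] [129.  67.  29.]
jar_short_center 0.89 [502. 290.] 1086 topz 58.0 top ctr [394. 269.  56.] [394. 269.  57.] [146. 118. 105.]
jar_tiny_center 0.87 [410. 272.] 722 topz 43.0 top ctr [458. 132.  41.] [460. 133.  42.] [215.5 205.  194. ]
coaster_a_top 0.75 [326. 324.] 1304 topz 35.0 top ctr [639.  83.  34.] [639.  83.  34.] [179. 120.  71.]
mortar 0.72 [446. 367.] 3769 topz 109.0 top ctr [614. 233. 118.] [615. 234. 126.] [153. 111.  42.]
jug 0.85 [179. 245.] 3337 topz 114.0 top ctr [ 692. -198.  113.] [ 693. -203.  113.] [199. 189. 174.]
```

View pics/top0.png

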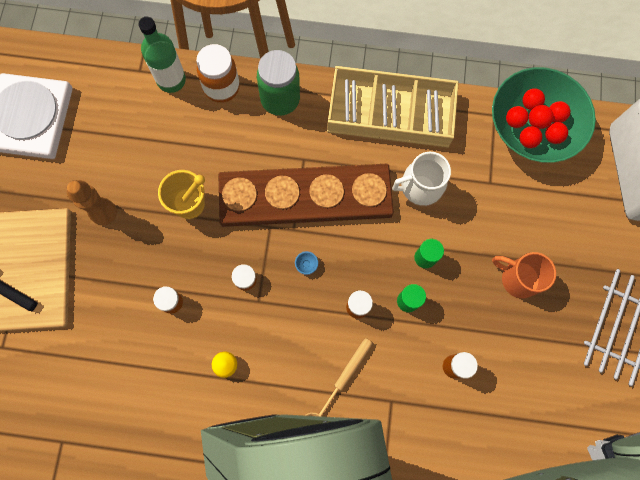

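View pics/scene0.png

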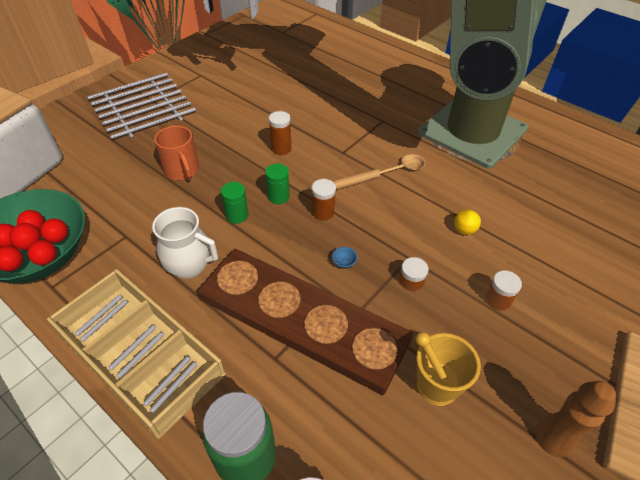

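```bash
python3 - <<'E'
from h import *
z=np.load("top0.npz");d=z["d"];p=z["p"].astype(int);P=pts("top",d)
def fit(name,lo,hi,white=None,rad=45,at=None):
    m=(P[...,2]>lo)&(P[...,2]<hi)&(d>0)&(np.hypot(P[...,0]-at[0],P[...,1]-at[1])<rad)
    if name=='c': m&=(p[...,0]-p[...,2]>100)
    q=P[m][:,:2].astype(np.float32); c,r=cv2.minEnclosingCircle(q); print(name,at,m.sum(),np.round(c,1),round(r,1),q.mean(0).round(1),np.median(P[m][:,2]).round(1))
for n,a,h in(("tall",(343,-296),87),("med",(432,-98),72),("short",(393,267),57),("tiny",(458,130),42)): fit(n,h-4,h+5,at=a,rad=40)
for a in((623,165),(639,81),(653,-8),(668,-95)): fit('c',25,42,at=a,rad=43)
s=arm.state();print(s["ee_pos"],s["ee_rot"],s["grip_width"],s["time_s"])
E
```

```text
tall (343, -296) 497 [ 342.6 -296.1] 23.0 [ 342.5 -295.6] 86.8
med (432, -98) 447 [432.  -98.1] 22.9 [431.6 -98. ] 71.8
short (393, 267) 436 [393.1 267.2] 23.3 [392.9 266.9] 57.0
tiny (458, 130) 401 [457.7 129.5] 23.1 [457.3 129.7] 41.6
c (623, 165) 806 [624.  166.4] 36.3 [626.7 165.7] 33.8
c (639, 81) 889 [641.9  79.7] 37.4 [639.3  81.3] 33.9
c (653, -8) 898 [654.6  -5.8] 37.3 [653.8  -7.3] 33.8
c (668, -95) 899 [668.8 -93.4] 35.9 [668.  -92.5] 33.7
[ 251.01836508 -517.31059942  219.45189349] [-3.14157981e+00  1.91177899e-05  4.51784467e-01] 1.003205642496384 0.8
```

The top view shows the mortar at (183,194), at the left end of the row, and the jug at (428,180), at the right end. The coasters lie between them at (239,194), (282,191), (327,190) and (370,189). The white-lidded jars are at (463,365) tall, (360,303) medium, (166,299) short and (244,276) tiny, and the two green look-alikes are at (430,253) and (412,298). I'll start with the tall jar, with the fingers closing across the row.

Call:
move_arm:
  plan:
    - [[0.092,0.222,0,0.15,1],[0.092,0.222,0,0.3,1],[0.092,0.222,0,0.45,1],[0.092,0.222,0,0.6,1],[0.092,0.222,0,0.75,1],[0.092,0.222,0,0.9,1],[0.092,0.222,0,1.05,1],[0.092,0.222,0,1.2,1],[0.092,0.222,0,1.284,1],[0.092,0.222,0,1.284,1]]
  newtons: 20

```text
time_s: 1.8
ee_pos: [343.1, -295.3, 219.6]
ee_rot: [3.141, 0.0, 1.736]
ft_force: [0.3, -0.0, 0.7]
grip_width: 1.002
gripper_force: 0.0
```

```bash
cat >> h.py <<'E'
def wrist(n,lo,hi,at,rad=45,cork=False):
    i=arm.camera_info("wrist"); p,d=arm.read_camera("wrist"); save(n,p); P=pts("wrist",d,i); p=p.astype(int)
    m=(P[...,2]>lo)&(P[...,2]<hi)&(d>0)&(np.hypot(P[...,0]-at[0],P[...,1]-at[1])<rad)
    if cork: m&=(p[...,0]-p[...,2]>70)
    q=P[m]; print(n,m.sum())
    if len(q)>20:
        c,r=cv2.minEnclosingCircle(q[:,:2].astype(np.float32)); print("circle",np.round(c,1),round(r,1),"mean",q.mean(0).round(1))
    s=arm.state(); print(np.round(s["ee_pos"],1),np.round(s["ee_rot"],3),s["time_s"],s["grip_width"])
E
python3 -c "
from h import *
wrist('w1',80,95,(343,-295))"
```

```text
w1 2905
circle [ 343.5 -295.5] 23.0 mean [ 343.3 -294.6   86.9]
[ 343.1 -295.3  219.6] [3.141 0.    1.734] 1.85 1.0028678746994326
```

Call:
move_arm:
  plan:
    - [[0,0,-0.05,0,1],[0,0,-0.1,0,1],[0,0,-0.14,0,1],[0,0,-0.165,0,1],[0,0,-0.176,0,1],[0,0,-0.176,0,0.3],[0,0,-0.176,0,0.3],[0,0,-0.176,0,0.3],[0,0,-0.176,0,0.3],[0,0,-0.176,0,0.3]]
  newtons: 20

```text
time_s: 2.85
ee_pos: [343.7, -296.1, 44.5]
ee_rot: [3.14, 0.002, 1.736]
ft_force: [0.4, -0.5, 1.3]
grip_width: 0.611
gripper_force: 0.0
```

Call:
move_arm:
  plan:
    - [[0,0,0,0,0.3],[0,0,0,0,0.3],[0,0,0,0,0.3],[0,0,0,0,0.3],[0,0,0,0,0.3],[0,0,0.02,0,0.3],[0,0,0.06,0,0.3],[0,0,0.11,0,0.3],[0,0,0.15,0,0.3],[0,0,0.15,0,0.3]]

```text
time_s: 3.85
ee_pos: [345.9, -298.6, 199.1]
ee_rot: [3.135, 0.011, 1.736]
ft_force: [0.5, -0.8, -3.5]
grip_width: 0.488
gripper_force: 20.0
```

Call:
move_arm:
  plan:
    - [[0.015,0.025,0,0,0.3],[0.04,0.065,0,0,0.3],[0.065,0.106,0,0,0.3],[0.09,0.147,0,0,0.3],[0.115,0.188,0,0,0.3],[0.14,0.229,0,0,0.3],[0.165,0.27,0,0,0.3],[0.19,0.311,0,0,0.3],[0.215,0.352,0,0,0.3],[0.235,0.386,0,0,0.3]]

```text
time_s: 4.85
ee_pos: [577.3, 93.3, 190.2]
ee_rot: [-3.137, -0.001, 1.737]
ft_force: [0.3, 0.5, -1.2]
grip_width: 0.49
gripper_force: 20.0
```

Call:
move_arm:
  plan:
    - [[0.016,0.026,0,0,0.3],[0.03,0.049,0,0,0.3],[0.04,0.065,0,0,0.3],[0.047,0.075,0,0,0.3],[0.047,0.075,0,0,0.3],[0.047,0.075,0,0,0.3],[0.047,0.075,0,0,0.3]]

```text
time_s: 5.55
ee_pos: [624.4, 164.7, 192.8]
ee_rot: [-3.14, 0.0, 1.735]
ft_force: [-0.9, 0.4, -2.3]
grip_width: 0.484
gripper_force: 20.0
```

```bash
python3 -c "
from h import *
wrist('w2',25,42,(625,166),43,True)"
```

```text
w2 5120
circle [625.  166.1] 43.0 mean [629.8 174.8  33.2]
[624.5 164.7 193.2] [-3.141  0.     1.735] 5.6 0.4901445379409841
```

View pics/w2.png

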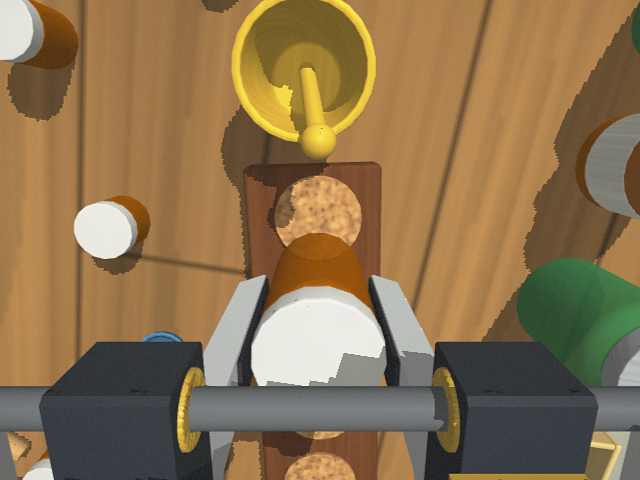

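The wrist view shows the jar hanging upright between the fingers, with the coaster partly hidden behind it at about (318,215) and the mortar well clear. I'll fit the visible part of the coaster's rim.

```bash
cat >> h.py <<'E'
from scipy.optimize import least_squares
def coaster(n,at):
    """fixed-radius fit to the far (unhidden) rim of the coaster seen by the wrist camera"""
    i=arm.camera_info("wrist"); p,d=arm.read_camera("wrist"); save(n,p); P=pts("wrist",d,i); p=p.astype(int)
    m=(P[...,2]>30)&(P[...,2]<38)&(p[...,0]>120)&(p[...,0]-p[...,2]>60)&(np.hypot(P[...,0]-at[0],P[...,1]-at[1])<50)
    m=cv2.morphologyEx(m.astype(np.uint8),cv2.MORPH_OPEN,np.ones((5,5)))
    m=cv2.morphologyEx(m,cv2.MORPH_CLOSE,np.ones((9,9)))
    h=cv2.convexHull(max(cv2.findContours(m,0,1)[0],key=cv2.contourArea))
    full=np.zeros_like(m); cv2.drawContours(full,[h],-1,1,1); v,u=np.nonzero(full)
    v0,v1=v.min(),v.max(); k=v<v0+0.6*(v1-v0)
    f=240/np.tan(np.radians(i["fov_y"])/2); E=np.array(i["extrinsics"])
    r=np.stack([(u-i["cx"])/f,(v-i["cy"])/f,np.ones(len(u))],-1)@E[:3,:3].T
    q=(E[:3,3]+r*((34-E[2,3])/r[:,2])[:,None])[k][:,:2]
    s=least_squares(lambda c:np.hypot(*(q-c).T)-35,at,loss="soft_l1")
    print(n,"coaster",s.x.round(1),"rms",np.sqrt((s.fun**2).mean()).round(2),np.round(arm.state()["ee_pos"],1))
E
python3 -c "
from h import *
coaster('w3',(625,166))"
```

```text
w3 coaster [625.4 166.6] rms 0.93 [624.7 164.7 193.4]
```

Call:
move_arm:
  plan:
    - [[0.001,0.0015,-0.03,0,0.3],[0.001,0.0015,-0.06,0,0.3],[0.001,0.0015,-0.085,0,0.3],[0.001,0.0015,-0.1,0,0.3],[0.001,0.0015,-0.108,0,0.3],[0.001,0.0015,-0.111,0,0.3],[0.001,0.0015,-0.113,0,0.3],[0.001,0.0015,-0.1145,0,0.3],[0.001,0.0015,-0.1155,0,0.3],[0.001,0.0015,-0.1155,0,0.3]]

```text
time_s: 6.65
ee_pos: [626.4, 167.3, 78.6]
ee_rot: [3.14, 0.0, 1.736]
ft_force: [0.1, 0.2, -2.8]
grip_width: 0.487
gripper_force: 20.0
```

Call:
move_arm:
  plan:
    - [[-0.0005,-0.0005,0,0,0.3],[-0.0005,-0.0005,-0.0005,0,0.3],[-0.0005,-0.0005,-0.001,0,0.3],[-0.0005,-0.0005,-0.001,0,0.3],[-0.0005,-0.0005,-0.001,0,0.3]]

```text
time_s: 7.15
ee_pos: [625.8, 166.7, 78.0]
ee_rot: [3.141, 0.0, 1.736]
ft_force: [-2.4, 0.1, 5.6]
grip_width: 0.487
gripper_force: 20.0
```

Call:
move_arm:
  plan:
    - [[0,0,0,0,0.8],[0,0,0,0,0.8],[0,0,0,0,0.8],[0,0,0,0,0.8],[0,0,0,0,0.8],[0,0,0,0,0.8],[0,0,0,0,0.8],[0,0,0,0,0.8]]

```text
time_s: 7.95
ee_pos: [625.5, 166.7, 76.9]
ee_rot: [-3.142, 0.0, 1.736]
ft_force: [-0.3, -0.6, -0.6]
grip_width: 0.804
gripper_force: 0.0
```

Call:
move_arm:
  plan:
    - [[0,0,0.03,0,0.8],[0,0,0.075,0,0.8],[0,0,0.12,0,0.8],[-0.02,-0.028,0.13,0,1],[-0.048,-0.066,0.13,0,1],[-0.077,-0.105,0.13,0,1],[-0.106,-0.145,0.13,0,1],[-0.135,-0.185,0.13,0,1],[-0.164,-0.224,0.13,0,1],[-0.185,-0.253,0.13,0,1]]

```text
time_s: 8.95
ee_pos: [438.7, -87.9, 207.1]
ee_rot: [3.141, 0.001, 1.735]
ft_force: [0.1, -0.1, 0.5]
grip_width: 1.0
gripper_force: 0.0
```

Call:
move_arm:
  plan:
    - [[-0.008,-0.0105,0,0,1],[-0.008,-0.0105,0,0,1],[-0.008,-0.0105,0,0,1],[-0.008,-0.0105,0,0,1]]

```text
time_s: 9.35
ee_pos: [433.4, -95.9, 207.0]
ee_rot: [3.141, -0.0, 1.737]
ft_force: [-0.2, 1.1, 0.8]
grip_width: 0.999
gripper_force: 0.0
```

```bash
python3 -c "
from h import *
wrist('w4',65,80,(432,-97))
p,d=arm.read_camera('top');save('top1',p);P=pts('top',d)
m=(P[...,2]>115)&(P[...,2]<128)&(np.hypot(P[...,0]-625,P[...,1]-166)<35);print(m.sum(),cv2.minEnclosingCircle(P[m][:,:2].astype(np.float32)),P[m].mean(0))"
```

```text
w4 2852
circle [432.7 -97.5] 23.0 mean [432.7 -96.4  71.9]
[433.3 -95.8 206.9] [ 3.141 -0.     1.738] 9.4 1.0002648925524078
455 ((625.307373046875, 165.5471954345703), 23.329504013061523) [624.7798727  165.55434702 120.60701783]
```

Call:
move_arm:
  plan:
    - [[-0.0005,-0.0015,-0.045,0,1],[-0.0005,-0.0015,-0.095,0,1],[-0.0005,-0.0015,-0.14,0,1],[-0.0005,-0.0015,-0.163,0,1],[-0.0005,-0.0015,-0.171,0,1],[-0.0005,-0.0015,-0.171,0,0.3],[-0.0005,-0.0015,-0.171,0,0.3],[-0.0005,-0.0015,-0.171,0,0.3],[-0.0005,-0.0015,-0.171,0,0.3],[-0.0005,-0.0015,-0.171,0,0.3]]

```text
time_s: 10.45
ee_pos: [432.9, -98.7, 37.0]
ee_rot: [3.14, 0.001, 1.736]
ft_force: [-0.1, 0.6, -0.0]
grip_width: 0.609
gripper_force: 0.0
```

Call:
move_arm:
  plan:
    - [[0,0,0,0,0.3],[0,0,0,0,0.3],[0,0,0,0,0.3],[0,0,0,0,0.3],[0,0,0,0,0.3]]

```text
time_s: 10.95
ee_pos: [432.3, -98.5, 36.4]
ee_rot: [3.141, 0.0, 1.736]
ft_force: [-0.9, 0.5, 5.0]
grip_width: 0.486
gripper_force: 20.0
```

Call:
move_arm:
  plan:
    - [[0,0,0.03,0,0.3],[0,0,0.075,0,0.3],[0,0,0.12,0,0.3],[0.02,0.017,0.15,0,0.3],[0.052,0.045,0.15,0,0.3],[0.085,0.074,0.15,0,0.3],[0.12,0.104,0.15,0,0.3],[0.155,0.134,0.15,0,0.3],[0.185,0.16,0.15,0,0.3],[0.2,0.173,0.15,0,0.3]]

```text
time_s: 11.95
ee_pos: [633.3, 77.3, 184.1]
ee_rot: [-3.141, -0.001, 1.738]
ft_force: [-0.6, -0.1, -1.9]
grip_width: 0.484
gripper_force: 20.0
```

Call:
move_arm:
  plan:
    - [[0.0075,0.0065,0,0,0.3],[0.0075,0.0065,0,0,0.3],[0.0075,0.0065,0,0,0.3],[0.0075,0.0065,0,0,0.3]]

```text
time_s: 12.35
ee_pos: [638.6, 80.2, 185.7]
ee_rot: [-3.14, 0.0, 1.735]
ft_force: [-0.7, -0.7, -1.7]
grip_width: 0.487
gripper_force: 20.0
```

```bash
python3 -c "
from h import *
coaster('w5',(640,81))"
```

```text
w5 coaster [641.  81.] rms 0.67 [638.7  80.2 186. ]
```

Call:
move_arm:
  plan:
    - [[0.0007,0,-0.03,0,0.3],[0.0007,0,-0.06,0,0.3],[0.0007,0,-0.085,0,0.3],[0.0007,0,-0.1,0,0.3],[0.0007,0,-0.108,0,0.3],[0.0007,0,-0.112,0,0.3],[0.0007,0,-0.114,0,0.3],[0.0007,0,-0.115,0,0.3],[0.0007,0,-0.1155,0,0.3],[0.0007,0,-0.1155,0,0.3]]

```text
time_s: 13.4
ee_pos: [640.8, 81.2, 71.3]
ee_rot: [3.14, 0.0, 1.736]
ft_force: [0.0, 0.8, -3.5]
grip_width: 0.487
gripper_force: 20.0
```

Call:
move_arm:
  plan:
    - [[0,0,0,0,0.3],[0,0,-0.0003,0,0.3],[0,0,-0.0005,0,0.3],[0,0,-0.0005,0,0.3]]

```text
time_s: 13.8
ee_pos: [640.5, 81.2, 70.5]
ee_rot: [3.141, 0.0, 1.736]
ft_force: [-0.9, 1.0, 0.6]
grip_width: 0.483
gripper_force: 20.0
```

Call:
move_arm:
  plan:
    - [[0,0,-0.0004,0,0.3],[0,0,-0.0004,0,0.3],[0,0,-0.0004,0,0.8],[0,0,-0.0004,0,0.8],[0,0,-0.0004,0,0.8],[0,0,-0.0004,0,0.8],[0,0,-0.0004,0,0.8],[0,0,-0.0004,0,0.8],[0,0,-0.0004,0,0.8],[0,0,-0.0004,0,0.8]]

```text
time_s: 14.8
ee_pos: [640.2, 81.2, 69.5]
ee_rot: [-3.142, -0.0, 1.736]
ft_force: [-0.9, 0.3, 0.0]
grip_width: 0.797
gripper_force: 0.0
```

Call:
move_arm:
  plan:
    - [[0,0,0.03,0,0.8],[0,0,0.075,0,0.8],[0,0,0.12,0,0.8],[-0.03,0.023,0.14,0,1],[-0.068,0.051,0.14,0,1],[-0.107,0.081,0.14,0,1],[-0.146,0.11,0.14,0,1],[-0.185,0.14,0.14,0,1],[-0.22,0.166,0.14,0,1],[-0.24,0.181,0.14,0,1]]

```text
time_s: 15.8
ee_pos: [397.4, 263.6, 209.6]
ee_rot: [-3.141, -0.001, 1.738]
ft_force: [-0.1, 0.7, 0.4]
grip_width: 1.0
gripper_force: 0.0
```

Call:
move_arm:
  plan:
    - [[-0.007,0.0055,0,0,1],[-0.007,0.0055,0,0,1],[-0.007,0.0055,0,0,1],[-0.007,0.0055,0,0,1]]

```text
time_s: 16.2
ee_pos: [394.5, 267.0, 209.6]
ee_rot: [3.141, 0.0, 1.734]
ft_force: [0.2, 0.5, -0.1]
grip_width: 0.999
gripper_force: 0.0
```

```bash
python3 -c "
from h import *
wrist('w6',50,65,(393,267))"
```

```text
w6 2595
circle [393.8 268.2] 22.9 mean [393.7 269.1  56.9]
[394.4 266.9 209.5] [3.141 0.    1.734] 16.25 1.000490647889612
```

Call:
move_arm:
  plan:
    - [[0,0.0004,-0.045,0,1],[0,0.0004,-0.095,0,1],[0,0.0004,-0.145,0,1],[0,0.0004,-0.172,0,1],[0,0.0004,-0.1815,0,1],[0,0.0004,-0.1815,0,0.3],[0,0.0004,-0.1815,0,0.3],[0,0.0004,-0.1815,0,0.3],[0,0.0004,-0.1815,0,0.3],[0,0.0004,-0.1815,0,0.3]]

```text
time_s: 17.25
ee_pos: [394.2, 268.6, 29.3]
ee_rot: [3.139, -0.001, 1.736]
ft_force: [0.8, 1.1, 0.0]
grip_width: 0.607
gripper_force: 0.0
```

Call:
move_arm:
  plan:
    - [[0,0,0,0,0.3],[0,0,0,0,0.3],[0,0,0,0,0.3],[0,0,0,0,0.3],[0,0,0,0,0.3]]

```text
time_s: 17.75
ee_pos: [393.4, 268.3, 28.5]
ee_rot: [3.141, -0.0, 1.736]
ft_force: [-1.9, -0.4, 4.7]
grip_width: 0.491
gripper_force: 20.0
```

Call:
move_arm:
  plan:
    - [[0,0,0.03,0,0.3],[0,0,0.075,0,0.3],[0,0,0.12,0,0.3],[0.018,-0.019,0.155,0,0.3],[0.05,-0.053,0.16,0,0.3],[0.084,-0.088,0.16,0,0.3],[0.118,-0.124,0.16,0,0.3],[0.152,-0.16,0.16,0,0.3],[0.186,-0.196,0.16,0,0.3],[0.22,-0.231,0.16,0,0.3]]

```text
time_s: 18.75
ee_pos: [613.8, 35.3, 186.8]
ee_rot: [-3.14, -0.0, 1.735]
ft_force: [0.2, -0.3, -1.1]
grip_width: 0.491
gripper_force: 20.0
```

Call:
move_arm:
  plan:
    - [[0.025,-0.026,0,0,0.3],[0.036,-0.038,0,0,0.3],[0.041,-0.044,0,0,0.3],[0.041,-0.044,0,0,0.3],[0.041,-0.044,0,0,0.3],[0.041,-0.044,0,0,0.3]]

```text
time_s: 19.35
ee_pos: [653.4, -5.6, 187.9]
ee_rot: [-3.141, -0.001, 1.737]
ft_force: [0.1, 0.3, -1.2]
grip_width: 0.485
gripper_force: 20.0
```

```bash
python3 -c "
from h import *
coaster('w7',(654,-7))"
```

```text
w7 coaster [655.3  -7. ] rms 0.64 [653.5  -5.7 188.1]
```

Call:
move_arm:
  plan:
    - [[0.0005,0.0003,-0.04,0,0.3],[0.0005,0.0003,-0.075,0,0.3],[0.0005,0.0003,-0.1,0,0.3],[0.0005,0.0003,-0.113,0,0.3],[0.0005,0.0003,-0.12,0,0.3],[0.0005,0.0003,-0.123,0,0.3],[0.0005,0.0003,-0.1245,0,0.3],[0.0005,0.0003,-0.1255,0,0.3],[0.0005,0.0003,-0.1255,0,0.3],[0.0005,0.0003,-0.1255,0,0.3]]

```text
time_s: 20.4
ee_pos: [655.3, -6.7, 63.4]
ee_rot: [3.14, 0.0, 1.736]
ft_force: [0.1, 0.0, -1.2]
grip_width: 0.488
gripper_force: 20.0
```

Call:
move_arm:
  plan:
    - [[0,0,-0.0003,0,0.3],[0,0,-0.0006,0,0.3],[0,0,-0.0008,0,0.3],[0,0,-0.0008,0,0.3]]

```text
time_s: 20.8
ee_pos: [655.1, -6.7, 62.6]
ee_rot: [3.141, 0.0, 1.736]
ft_force: [-2.0, -0.3, 3.9]
grip_width: 0.487
gripper_force: 20.0
```

Contact; release, then on to the tiny jar.

Call:
move_arm:
  plan:
    - [[0,0,0,0,0.8],[0,0,0,0,0.8],[0,0,0,0,0.8],[0,0,0,0,0.8],[0,0,0,0,0.8],[0,0,0,0,0.8],[0,0,0,0,0.8],[0,0,0,0,0.8]]

```text
time_s: 21.6
ee_pos: [654.7, -6.6, 61.8]
ee_rot: [3.142, -0.0, 1.736]
ft_force: [-0.0, -0.3, -0.6]
grip_width: 0.8
gripper_force: 0.0
```

Call:
move_arm:
  plan:
    - [[0,0,0.03,0,0.8],[0,0,0.075,0,0.8],[0,0,0.12,0,0.8],[-0.03,0.021,0.145,0,1],[-0.068,0.047,0.145,0,1],[-0.107,0.075,0.145,0,1],[-0.146,0.102,0.145,0,1],[-0.18,0.126,0.145,0,1],[-0.197,0.137,0.145,0,1],[-0.197,0.137,0.145,0,1]]

```text
time_s: 22.6
ee_pos: [455.5, 131.8, 206.8]
ee_rot: [-3.141, -0.0, 1.739]
ft_force: [0.7, -0.5, 0.9]
grip_width: 1.001
gripper_force: 0.0
```

Call:
move_arm:
  plan:
    - [[0,0,0,0,1],[0,0,0,0,1]]

```text
time_s: 22.8
ee_pos: [458.9, 129.9, 207.1]
ee_rot: [3.14, 0.0, 1.735]
ft_force: [-0.1, 0.4, -0.6]
grip_width: 1.0
gripper_force: 0.0
```

```bash
python3 -c "
from h import *
wrist('w8',36,50,(458,130))"
```

```text
w8 2408
circle [458.5 131. ] 22.9 mean [458.4 131.8  42. ]
[458.8 129.7 206.9] [3.141 0.    1.735] 22.85 0.9961274123503832
```

Call:
move_arm:
  plan:
    - [[0.0004,0.0004,-0.045,0,1],[0.0004,0.0004,-0.095,0,1],[0.0004,0.0004,-0.145,0,1],[0.0004,0.0004,-0.173,0,1],[0.0004,0.0004,-0.184,0,1],[0.0004,0.0004,-0.184,0,0.3],[0.0004,0.0004,-0.184,0,0.3],[0.0004,0.0004,-0.184,0,0.3],[0.0004,0.0004,-0.184,0,0.3],[0.0004,0.0004,-0.184,0,0.3]]

```text
time_s: 23.85
ee_pos: [459.2, 130.9, 24.0]
ee_rot: [3.139, 0.0, 1.736]
ft_force: [0.2, 0.2, -0.5]
grip_width: 0.61
gripper_force: 0.0
```

Call:
move_arm:
  plan:
    - [[0,0,0,0,0.3],[0,0,0,0,0.3],[0,0,0,0,0.3],[0,0,0,0,0.3],[0,0,0,0,0.3]]

```text
time_s: 24.35
ee_pos: [458.3, 130.9, 23.3]
ee_rot: [3.141, 0.0, 1.736]
ft_force: [-1.7, 0.6, 6.5]
grip_width: 0.487
gripper_force: 20.0
```

Call:
move_arm:
  plan:
    - [[0,0,0.03,0,0.3],[0,0,0.075,0,0.3],[0,0,0.12,0,0.3],[0.018,-0.019,0.155,0,0.3],[0.05,-0.053,0.165,0,0.3],[0.084,-0.089,0.165,0,0.3],[0.118,-0.125,0.165,0,0.3],[0.152,-0.161,0.165,0,0.3],[0.185,-0.196,0.165,0,0.3],[0.203,-0.215,0.165,0,0.3]]

```text
time_s: 25.35
ee_pos: [662.6, -87.6, 186.2]
ee_rot: [-3.141, 0.001, 1.733]
ft_force: [-0.1, -0.2, -2.0]
grip_width: 0.489
gripper_force: 20.0
```

Call:
move_arm:
  plan:
    - [[0.0075,-0.008,0,0,0.3],[0.0075,-0.008,0,0,0.3],[0.0075,-0.008,0,0,0.3],[0.0075,-0.008,0,0,0.3],[0.0075,-0.008,0,0,0.3]]

```text
time_s: 25.85
ee_pos: [668.0, -90.8, 188.0]
ee_rot: [-3.141, -0.0, 1.737]
ft_force: [-0.4, 0.5, -2.3]
grip_width: 0.49
gripper_force: 20.0
```

```bash
python3 -c "
from h import *
coaster('w9',(668.5,-92.5))"
```

```text
w9 coaster [669.1 -92.2] rms 0.55 [668.1 -90.9 188.1]
```

View pics/w9.png

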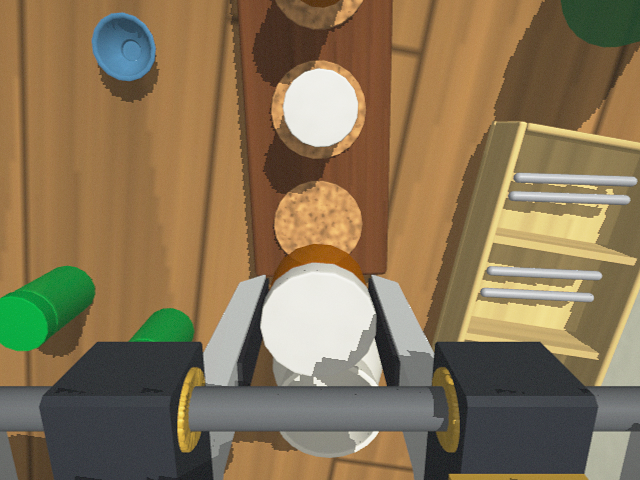

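The short jar stands centred at (318,107), and the empty coaster at (318,222) lies in line below the held tiny jar. The jug is clear. I'll lower it.

Call:
move_arm:
  plan:
    - [[0.0003,0,-0.04,0,0.3],[0.0003,0,-0.08,0,0.3],[0.0003,0,-0.105,0,0.3],[0.0003,0,-0.118,0,0.3],[0.0003,0,-0.125,0,0.3],[0.0003,0,-0.128,0,0.3],[0.0003,0,-0.1295,0,0.3],[0.0003,0,-0.1305,0,0.3],[0.0003,0,-0.1305,0,0.3],[0.0003,0,-0.1305,0,0.3]]

```text
time_s: 26.9
ee_pos: [669.5, -92.4, 58.2]
ee_rot: [3.14, 0.001, 1.736]
ft_force: [-0.3, 0.1, -2.1]
grip_width: 0.486
gripper_force: 20.0
```

Call:
move_arm:
  plan:
    - [[0,0,-0.0003,0,0.3],[0,0,-0.0006,0,0.3],[0,0,-0.0008,0,0.3],[0,0,-0.0008,0,0.3]]

```text
time_s: 27.3
ee_pos: [669.3, -92.3, 57.3]
ee_rot: [3.141, 0.0, 1.736]
ft_force: [-2.1, -0.2, 3.4]
grip_width: 0.484
gripper_force: 20.0
```

Call:
move_arm:
  plan:
    - [[0,0,0,0,0.8],[0,0,0,0,0.8],[0,0,0,0,0.8],[0,0,0,0,0.8],[0,0,0,0,0.8],[0,0,0,0,0.8],[0,0,0,0,0.8],[0,0,0,0,0.8]]

```text
time_s: 28.1
ee_pos: [668.9, -92.2, 56.4]
ee_rot: [-3.142, -0.0, 1.736]
ft_force: [0.1, -0.2, -0.5]
grip_width: 0.802
gripper_force: 0.0
```

Call:
move_arm:
  plan:
    - [[0,0,0.03,0,0.8],[0,0,0.075,0,0.8],[0,0,0.12,0,0.8],[0,0,0.165,0,0.8],[-0.05,0,0.18,0,0.8],[-0.1,0,0.18,0,0.8],[-0.15,0,0.18,0,0.8],[-0.2,0,0.18,0,0.8],[-0.2,0,0.18,0,0.8],[-0.2,0,0.18,0,0.8]]

```text
time_s: 29.1
ee_pos: [468.2, -92.2, 236.8]
ee_rot: [3.14, 0.001, 1.735]
ft_force: [0.6, -0.5, -0.2]
grip_width: 0.801
gripper_force: 0.0
```

```bash
python3 - <<'E'
from h import *
p,d=arm.read_camera('top');save('top2',p);P=pts('top',d)
for a,h in(((625,166),121),((639.5,81),106),((654,-7),91),((668,-92.5),76)):
    m=(P[...,2]>h-4)&(P[...,2]<h+5)&(np.hypot(P[...,0]-a[0],P[...,1]-a[1])<38)
    c,r=cv2.minEnclosingCircle(P[m][:,:2].astype(np.float32)); print(a,m.sum(),np.round(c,1),round(r,1))
E
```

```text
(625, 166) 434 [625.4 165.7] 23.4
(639.5, 81) 420 [640.1  81.2] 23.2
(654, -7) 393 [654.2  -7.2] 23.3
(668, -92.5) 0 [0. 0.] 0.0
```

View pics/top2.png

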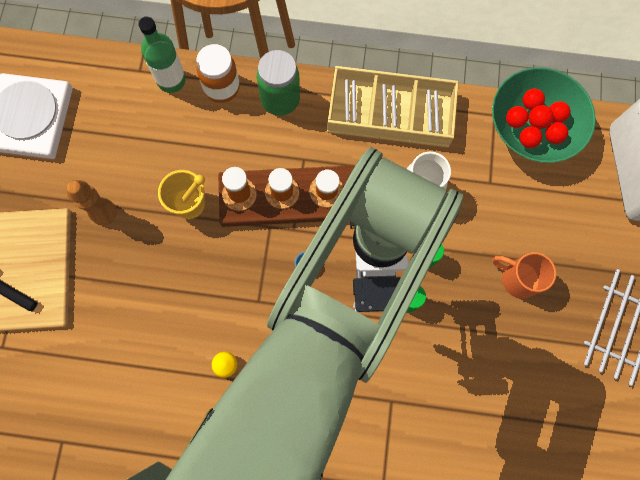

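The top view shows three jars centred at (235,185), (281,185) and (327,185), but the arm hides the fourth. I'll check that one with the scene camera.

```bash
python3 - <<'E'
from h import *
p,d=arm.read_camera('scene');save('scene2',p);P=pts('scene',d)
a=(668.5,-92.5);m=(P[...,2]>71)&(P[...,2]<80)&(np.hypot(P[...,0]-a[0],P[...,1]-a[1])<38)
print(m.sum(),cv2.minEnclosingCircle(P[m][:,:2].astype(np.float32)) if m.sum() else 0)
E
```

```text
511 ((667.8897094726562, -91.98198699951172), 24.753456115722656)
```

View pics/scene2.png

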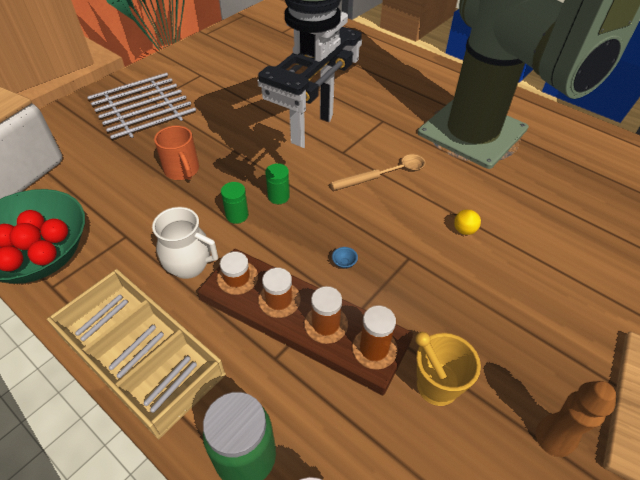

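All four jars stand upright and centred, at (377,335), (326,313), (278,291) and (235,271), running from the tallest beside the mortar to the shortest beside the jug. The mortar and jug haven't moved, and the gripper touches nothing.

```bash
python3 -c "
from cell import arm
print(arm.hand_in())"
```

```text
the job is handed in; nothing more can be done
None
```

The job is handed in: all four jars stand upright, each within about 1 mm of its coaster's centre, tallest beside the mortar down to shortest beside the jug, with the mortar and jug unmoved, after about 29 s of the 128 s allowed.

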